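Sort the sharpened knives into the collection trays

ROBOT

A 7-joint arm with a two-finger parallel gripper is mounted at the origin on the work surface. World frame = base frame: x ahead of the robot, y to its left, z up, the work surface at z = 0. Lengths are in mm, angles in rad, forces in N, time in s.
With the tool pointing down it reaches from about 425 to 825 mm from the base axis. Payload 3.6 kg.
Tool frame: the origin (TCP) lies midway between the tips of the shut fingers; the grasp point (between the pads) lies 19 mm behind it; z points along the fingers, y is the line along which they close (so a half turn about z gives the same grasp; the last joint's range is limited). The gripper opens to 93 mm and grips with 3 to 60 N. Pads are 15 mm wide; open, the fingers measure 128 mm over their backs; the gripper's body (75 mm by 188 mm) begins 65 mm behind the grasp point.
Start: joints at [1.218, 0.615, -0.013, 1.423, 0.008, 1.103, -0.04], TCP at [208.671, -615.561, 185.34] pointing down, gripper open.
Joint ranges: [-3.12, 3.12], [-0.3, 2.06], [-1.34, 1.32], [0.26, 2.42], [-1.36, 4.5], [0.01, 1.98], [-2.84, 2.84]. Speed limits (rad/s): [2.79, 2.79, 3.14, 3.14, 3.14, 3.14, 3.14].

INTERFACE

Orientations are given as a 3x3 rotation matrix whose columns are the frame's x, y, z axes.
In Python, from bench import env gives the robot as it stands. The module is installed in compiled form; this text tells all that it offers. Calls block until the motion is done:
- env.goto(position, orientation): joint-space move of the TCP to a pose.
- env.line_to(position, rate=150, rotation=None): straight line of the TCP; rotation=None keeps the orientation; rate is the mean speed in mm/s.
- env.goto_joints(angles): joint-space move.
- env.gripper_open() and env.close(newtons=None): open the fingers fully, or close them until they stop; newtons is the grip in N (None keeps the last).
- env.sleep(seconds).
- env.ik(position, orientation): joint angles nearest the present ones, or None.
- env.get_state(): the state.
- env.capture(name): name is "scene" or "top" or "wrist"; returns (picture, depth): 480x640x3 uint8, blue, green, red; 480x640 float32, mm along the optical axis (not along the pixel's ray), 0 where there is no reading.
- env.calibration(name): a dict with "mtx" (3x3 intrinsics, pixels), "R" (3x3) and "t" (3): a world point X has camera coordinates R X + t. Camera axes: x right, y down, z forward; pixel columns grow to the right and rows downward; lengths in mm; the calibration is good to about 2 mm. A picture is of the moment at which its call begins: read the wrist's pose just before it. calibration takes no time and is no camera call; for the wrist camera it gives the pose at the moment of the call.
A pose or a line that the arm cannot do raises env.PlanningError and nothing moves.
- env.sign_off(): hands the job in; it is judged then, once.
The state is a dict: "time": time; "joint_pos": joint angles; "joint_vel": joint speeds; "tau": joint torques, N m; "eef_pos": TCP position; "eef_rot": TCP orientation; "contact_force": force on the tool from outside, world axes, zero at the start; "moment": the same for the moment, N m; "width": opening from 0.0 (shut) to 1.0 (fully open); "grasp_force": force on a finger pad.
Only numpy, scipy, OpenCV 4.12 (cv2) and the standard library are available. Lean on these libraries where they do the work, as an engineer would, in place of code of your own. Each camera call takes 0.05 s, during which the arm holds its last target. There are 200 camera calls.

TASK

The four paring knives with red, yellow, green and blue handles are sharpened: lay each one flat in the middle of the collection tray with the floor of its own handle colour, lengthwise along the tray, either way round. The black-handled knife and the scissors are still waiting to be ground: leave them where they lie.

Things in the scene. Friction and masses are not known exactly. Their poses are not given: they have to be found in the camera images.
- knife_red: loose paring knife, red handle, lying flat, 166 mm long, about 90 g. Origin: middle of its length, on the underside; x axis towards the blade tip, z up. Handle: x = -83 to +12 mm, 22 mm wide (y), 20 mm high, resting on the bench; grip it across its width. Balance point near x = -20 mm. Steel blade: x = +12 to +83 mm, up to 24 mm wide, 3 mm thick, 9 mm above the underside.
- knife_yellow: loose paring knife, yellow handle, lying flat, 166 mm long, about 90 g. Origin: middle of its length, on the underside; x axis towards the blade tip, z up. Handle: x = -83 to +12 mm, 22 mm wide (y), 20 mm high, resting on the bench; grip it across its width. Balance point near x = -20 mm. Steel blade: x = +12 to +83 mm, up to 24 mm wide, 3 mm thick, 9 mm above the underside.
- knife_green: loose paring knife, green handle, lying flat, 166 mm long, about 90 g. Origin: middle of its length, on the underside; x axis towards the blade tip, z up. Handle: x = -83 to +12 mm, 22 mm wide (y), 20 mm high, resting on the bench; grip it across its width. Balance point near x = -20 mm. Steel blade: x = +12 to +83 mm, up to 24 mm wide, 3 mm thick, 9 mm above the underside.
- knife_blue: loose paring knife, blue handle, lying flat, 166 mm long, about 90 g. Origin: middle of its length, on the underside; x axis towards the blade tip, z up. Handle: x = -83 to +12 mm, 22 mm wide (y), 20 mm high, resting on the bench; grip it across its width. Balance point near x = -20 mm. Steel blade: x = +12 to +83 mm, up to 24 mm wide, 3 mm thick, 9 mm above the underside.
- tray_red: collection tray with a red floor and a thin pale wooden rim, fixed to the bench. 196 x 60 mm outside, 190 x 54 mm inside; floor 4 mm above the bench, rim top 8 mm above the bench, wall 3 mm. Origin: centre of the tray at bench level; x axis along its length, z up. A knife fits lengthwise either way round.
- tray_yellow: collection tray with a yellow floor and a thin pale wooden rim, fixed to the bench. 196 x 60 mm outside, 190 x 54 mm inside; floor 4 mm above the bench, rim top 8 mm above the bench, wall 3 mm. Origin: centre of the tray at bench level; x axis along its length, z up. A knife fits lengthwise either way round.
- tray_green: collection tray with a green floor and a thin pale wooden rim, fixed to the bench. 196 x 60 mm outside, 190 x 54 mm inside; floor 4 mm above the bench, rim top 8 mm above the bench, wall 3 mm. Origin: centre of the tray at bench level; x axis along its length, z up. A knife fits lengthwise either way round.
- tray_blue: collection tray with a blue floor and a thin pale wooden rim, fixed to the bench. 196 x 60 mm outside, 190 x 54 mm inside; floor 4 mm above the bench, rim top 8 mm above the bench, wall 3 mm. Origin: centre of the tray at bench level; x axis along its length, z up. A knife fits lengthwise either way round.
- knife_black: paring knife of the same shape and size as the others but with a black handle, not yet sharpened, lying somewhere among the knives and trays; not to be moved. Origin in the middle of its length, on the underside; x axis towards the blade tip.
- scissors: loose pair of steel scissors with orange ring handles, 183 mm long, 84 mm wide, 10 mm high, lying on the far right of the bench; not to be moved. Origin near the pivot at bench level; x axis towards the blade tips.
There are look-alikes about, which are no part of the job. Of the things like the tray_red, leave any that is pink; of the rest the larger one is meant.

How it is judged:
By the outcome, as a careful person would: the job done as asked, in the order asked, and still so for the second after the job is handed in, with the robot touching nothing.
It also fails if it takes over 86 s, if anything falls off the work surface, if the arm or the gripper's body presses on something with over 40 N, if the wrist force passes 120 N, or if a joint passes its speed limit or range.

## Working session

There is one attempt and no reset: what is moved stays moved. The work goes in short steps, each a Python script; the robot and the scene stay as the last script left them, time stands still between calls to the robot, and variables do not carry over. Pictures are saved under pics/ and viewed, at most 14 in all, crops included, and the job is handed in when it is done.

```bash
mkdir -p pics
python3 - <<'E'
from bench import env
import cv2,numpy as np
for n in("top","scene"):
    im,d=env.capture(n); cv2.imwrite(f"pics/{n}0.png",im); np.savez(f"{n}0.npz",im=im,d=d)
    c=env.calibration(n); print(n,c["mtx"].tolist(),c["R"].round(4).tolist(),c["t"],(d==0).mean())
s=env.get_state();print(s["time"],s["eef_pos"],s["eef_rot"])
E
```

```text
top [[481.9648828811113, 0.0, 318.9857789901944], [0.0, 481.9648828811113, 241.7944651510568], [0.0, 0.0, 1.0]] [[-0.0081, -1.0, -0.0052], [-0.979, 0.009, -0.2038], [0.2038, 0.0034, -0.979]] [  -2.94378238  472.66220366 1152.37815977] 0.0037662760416666665
scene [[496.4099270927691, 0.0, 316.0466190389593], [0.0, 496.4099270927691, 239.34281915464686], [0.0, 0.0, 1.0]] [[-0.2809, 0.9595, -0.0203], [0.7173, 0.1959, -0.6686], [-0.6376, -0.2024, -0.7433]] [ 134.54672966 -305.33124347 1618.49023157] 0.004098307291666666
0.1 [ 208.42882279 -614.85470665  184.30601376] [[ 9.47037800e-01  3.21121177e-01 -7.71549252e-04]
 [ 3.21122102e-01 -9.47035369e-01  2.14602384e-03]
 [-4.15507299e-05 -2.28012721e-03 -9.99997400e-01]]
```

View pics/top0.png

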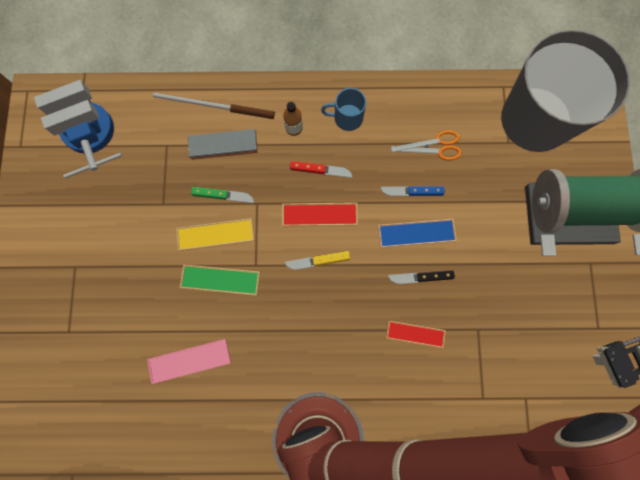

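View pics/scene0.png

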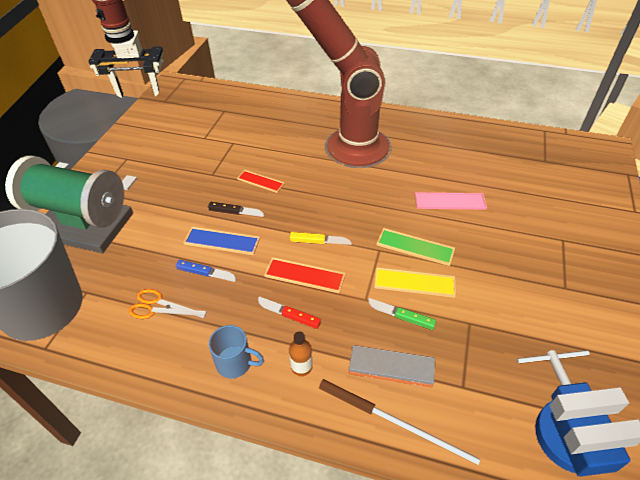

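Red-floored candidates for tray_red in the top view are the large red one (320,214), a small red one (416,334) and a pink one (189,361). The larger red one at (320,214) fits. The black knife is at (422,277) and the scissors at (428,146). Next I'll measure poses in both views and confirm with an enlarged crop.

```bash
cat > h.py <<'E'
from bench import env
import cv2,numpy as np
HUE={'red':(0,6),'yellow':(22,32),'green':(50,75),'blue':(105,125)}
def ray(n,uv,z,c=None):
    c=c or env.calibration(n)
    d=np.c_[(np.atleast_2d(uv)),np.ones(len(np.atleast_2d(uv)))]@np.linalg.inv(c["mtx"]).T@c["R"]
    o=-c["R"].T@c["t"]; return o+d*((z-o[2])/d[:,2])[:,None]
def blobs(n,im,col,roi=None,minsat=150):
    hsv=cv2.cvtColor(im,cv2.COLOR_BGR2HSV); lo,hi=HUE[col]
    m=cv2.inRange(hsv,(lo,minsat,90),(hi,255,255))
    if col=='red': m|=cv2.inRange(hsv,(176,minsat,90),(180,255,255))
    m=cv2.morphologyEx(m,cv2.MORPH_CLOSE,np.ones((3,3)))
    return [c for c in cv2.findContours(m,cv2.RETR_EXTERNAL,cv2.CHAIN_APPROX_NONE)[0] if cv2.contourArea(c)>60]
def rect(n,c,z,cal=None):
    m=np.zeros((480,640),np.uint8); cv2.drawContours(m,[c],-1,255,-1)
    v,u=np.nonzero(m); P=ray(n,np.c_[u,v],z,cal)[:,:2].astype(np.float32)
    (cx,cy),(w,h),a=cv2.minAreaRect(P)
    mu,ev=cv2.PCACompute(P,None)
    return np.array([cx,cy]),mu[0],max(w,h),min(w,h),np.degrees(np.arctan2(ev[0,1],ev[0,0]))%180
E
python3 - <<'E'
from h import *
for n in("top","scene"):
    f=np.load(f"{n}0.npz"); im=f["im"]
    for col in HUE:
        for c in blobs(n,im,col):
            x,y,w,h=cv2.boundingRect(c)
            tray=cv2.contourArea(c)>700
            r=rect(n,c,4 if tray else 14)
            print(n,col,(x,y,w,h),int(cv2.contourArea(c)),'c',r[0].round(1),'mu',r[1].round(1),'L %.0f W %.0f a %.1f'%r[2:])
t=np.load("top0.npz"); c=env.calibration("top")
for nm,(u0,v0,u1,v1) in dict(bottle=(283,100,303,136),mug=(322,90,366,130),stone=(190,130,257,158)).items():
    v,u=np.mgrid[v0:v1,u0:u1]; d=t["d"][v0:v1,u0:u1].ravel(); k=d>0
    q=np.c_[u.ravel(),v.ravel(),np.ones(d.size)]@np.linalg.inv(c["mtx"]).T*d[:,None]
    X=(q-c["t"])@c["R"]; X=X[k&(X[:,2]>15)]; print(nm,X.min(0).round(),X.max(0).round())
a=cv2.resize(t["im"][120:360,140:480],None,fx=2.3,fy=2.3,interpolation=cv2.INTER_CUBIC); cv2.imwrite("pics/crop.png",a)
E
```

```text
top red (552, 466, 17, 14) 152 c [ -73.7 -563.1] mu [ -74.3 -561.7] L 35 W 28 a 48.3
top red (402, 447, 135, 25) 2233 c [ -45.1 -355.3] mu [ -48.3 -352.4] L 314 W 53 a 89.9
top red (329, 446, 67, 29) 1337 c [ -45.9 -104.2] mu [ -43.7 -102.2] L 156 W 61 a 89.7
top red (576, 441, 46, 39) 586 c [ -53.6 -660.8] mu [ -51.5 -658.2] L 96 W 80 a 32.2
top red (283, 429, 54, 51) 725 c [-36.9   8. ] mu [-35.8  22.2] L 128 W 82 a 127.3
top red (619, 427, 21, 53) 575 c [ -29.5 -729.7] mu [ -29.4 -737.9] L 117 W 47 a 177.0
top red (277, 411, 82, 37) 690 c [30.   2.5] mu [34.1  5.7] L 191 W 75 a 90.8
top red (388, 323, 56, 23) 753 c [ 246.  -244.7] mu [ 245.9 -244.8] L 134 W 37 a 80.0
top red (284, 204, 72, 21) 1290 c [556.2  -9.1] mu [556.1  -8.3] L 187 W 52 a 90.0
top red (290, 161, 36, 13) 276 c [682.7  22.2] mu [682.6  21.6] L 94 W 25 a 82.2
top yellow (313, 251, 37, 14) 281 c [438.3 -37.6] mu [438.2 -37.5] L 94 W 23 a 99.6
top yellow (178, 220, 75, 29) 1361 c [505.1 263.7] mu [504.9 263.9] L 189 W 53 a 97.2
top green (183, 268, 73, 24) 1219 c [386.2 247.8] mu [386.1 247.9] L 183 W 47 a 84.0
to
[... 1306 characters left out ...]
 18) 112 c [400.5 311.9] mu [401.2 322.3] L 54 W 46 a 6.6
scene green (380, 231, 40, 22) 322 c [389.1 207.8] mu [389.2 196.5] L 105 W 46 a 78.2
scene blue (561, 415, 50, 19) 355 c [769.5 641.5] mu [769.5 640.6] L 100 W 24 a 115.7
scene blue (537, 402, 93, 74) 2054 c [821.  629.5] mu [826.7 627. ] L 168 W 111 a 78.3
scene blue (553, 383, 38, 13) 227 c [703.2 617.1] mu [701.7 621.7] L 81 W 19 a 114.7
scene blue (177, 260, 34, 16) 239 c [ 616.6 -288.3] mu [ 616.6 -286.1] L 92 W 28 a 86.3
scene blue (187, 229, 70, 22) 782 c [ 501.2 -261.4] mu [ 501.4 -260.5] L 184 W 46 a 94.4
bottle [774.  37.  15.] [815.  85. 135.]
mug [ 788. -128.   15.] [869. -18.  94.]
stone [712. 159.  15.] [786. 335.  34.]
```

View pics/crop.png

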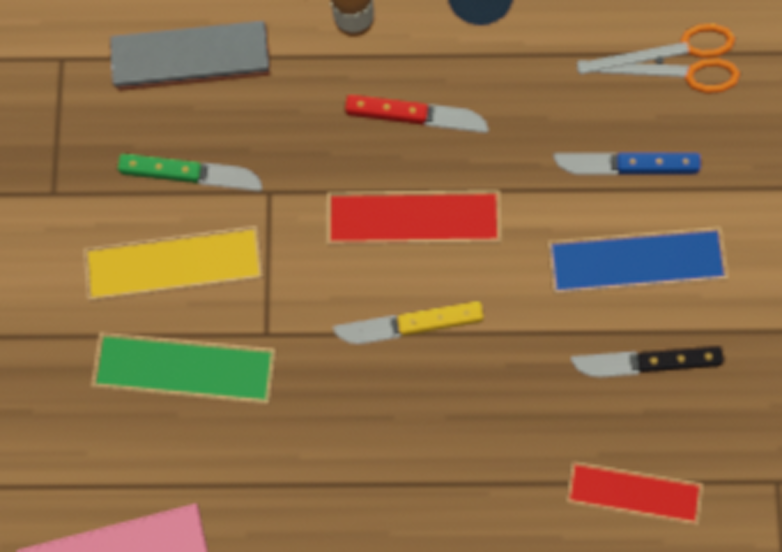

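Crop check: the large red tray is at (414,216), about 190 mm long inside. The small red one at (635,492) is only about 134 mm, and the pink one sits at the bottom left, so tray_red is the large one. I'll do the red knife first, with the fingertips kept above the tray rim on release.

```bash
cat >> h.py <<'E'
# averaged over both views: handle centre, axis angle, blade direction sign along y; tray centre, angle
K={'red':((684,22.3),82.0,-1),'yellow':((439.9,-36.9),99.2,1),'green':((616.2,281),82.3,-1),'blue':((616.2,-288.4),89,1)}
T={'red':((555.3,-9.1),90.0),'yellow':((504.2,263.6),97.2),'green':((386.6,248),84.0),'blue':((502.4,-261.2),94.3)}
GX=-13.  # grasp station on the knife
def axis(a,s):
    v=np.array([np.cos(np.radians(a)),np.sin(np.radians(a))]); return v*s   # a in (0,180): v points to +y
def rot(ax,flip):   # tool x = +-knife axis, z down
    x=np.array([*ax,0])*flip; z=np.array([0,0,-1.]); return np.c_[x,np.cross(z,x),z]
def say(t):
    s=env.get_state(); print(t,'t%.1f'%s['time'],s['eef_pos'].round(1) if hasattr(s['eef_pos'],'round') else s['eef_pos'],'w%.3f g%.1f'%(s['width'],np.max(s['grasp_force'])),np.round(s['contact_force'],1),'j7 %.2f'%s['joint_pos'][6])
def job(col):
    (c,a,s),(tc,ta)=K[col],T[col]
    ka,pa=axis(a,s),axis(ta,s)
    g=np.array(c)+ka*(GX+35.5); p=np.array(tc)+pa*GX
    best=None
    for f in(1,-1):
        q1,q2=env.ik([*g,150],rot(ka,f)),env.ik([*p,120],rot(pa,f))
        if q1 is None or q2 is None: continue
        m=max(abs(q1[6]),abs(q2[6]))
        if best is None or m<best[0]: best=(m,f)
    f=best[1]; print(col,g.round(1),p.round(1),best)
    env.goto([*g,150],rot(ka,f)); env.line_to([*g,30],250); env.line_to([*g,7],60); say('down')
    env.close(25); say('grip')
    env.line_to([*g,150],250); say('up')
    env.goto([*p,120],rot(pa,f)); env.line_to([*p,30],250); env.line_to([*p,11.5],50); say('placed')
    env.gripper_open(); env.line_to([*p,130],250); say('off')
E
python3 - <<'E'
from h import *
job('red')
im,_=env.capture("top"); cv2.imwrite("pics/red1.png",cv2.resize(im[120:360,140:480],None,fx=2.3,fy=2.3))
im,_=env.capture("scene"); cv2.imwrite("pics/red1s.png",im)
E
```

```text
red [680.9   0. ] [555.3   3.9] (np.float64(0.4124057353042724), -1)
down t4.0 [680.7   0.    6.7] w1.001 g0.0 [0.5 0.6 0.6] j7 -0.47
grip t5.5 [680.9   0.    7. ] w0.005 g0.0 [ 0.3  0.5 -0.1] j7 -0.47
up t6.2 [ 6.797e+02 -4.000e-01  1.486e+02] w0.003 g0.0 [-0.4  0.4  0. ] j7 -0.41
placed t7.8 [555.3   3.9  11.5] w0.009 g0.0 [-1.1  0.2  0.4] j7 -0.46
off t9.9 [554.4   3.5 129.1] w0.998 g0.0 [-0.1 -0.7  0.7] j7 -0.36
```

View pics/red1s.png

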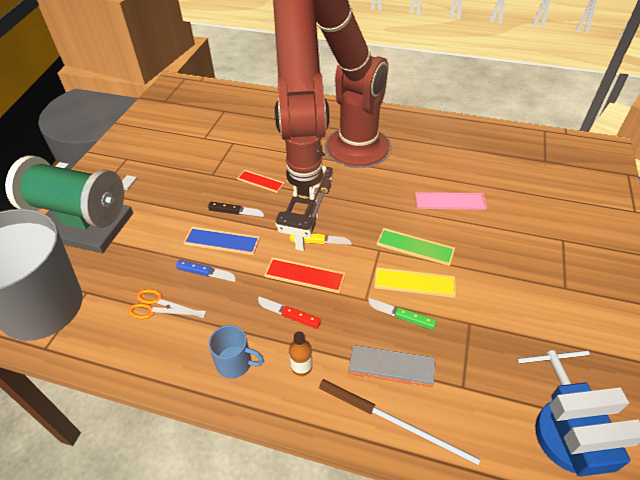

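The red knife was missed: the fingers shut empty and it hasn't moved. I'll check where the tool really is in the cameras against the reported pose.

Run:
```python
from h import *
s=env.get_state(); R=s['eef_rot']; p=s['eef_pos']; print(p,R.round(3).tolist(),s['joint_pos'])
for n in("top","scene"):
    c=env.calibration(n); im,d=env.capture(n)
    for P,col in((p,(255,0,255)),(p+R[:,1]*46,(255,255,0)),(p-R[:,1]*46,(255,255,0)),(p-R[:,2]*84,(0,255,0))):
        q=c["mtx"]@(c["R"]@P+c["t"]); uv=(q[:2]/q[2]); 
        cv2.circle(im,tuple(int(x) for x in uv.round()),2,col,-1)
        if col[0]==255 and col[1]==0: u,v=uv.astype(int)
    cv2.imwrite(f"pics/tcp_{n}.png",cv2.resize(im[max(v-100,0):v+80,max(u-130,0):u+130],None,fx=3,fy=3))
im,d=env.capture("wrist"); cv2.imwrite("pics/wrist1.png",im)
```

```text
[553.61420152   3.46085877 127.9305262 ] [[0.0, 1.0, -0.004], [1.0, -0.0, -0.0], [-0.0, -0.004, -1.0]] [ 0.2630965   0.57231499 -0.47986532  1.76550546  0.32774865  0.88834987
 -0.36171407]
```

View pics/tcp_scene.png

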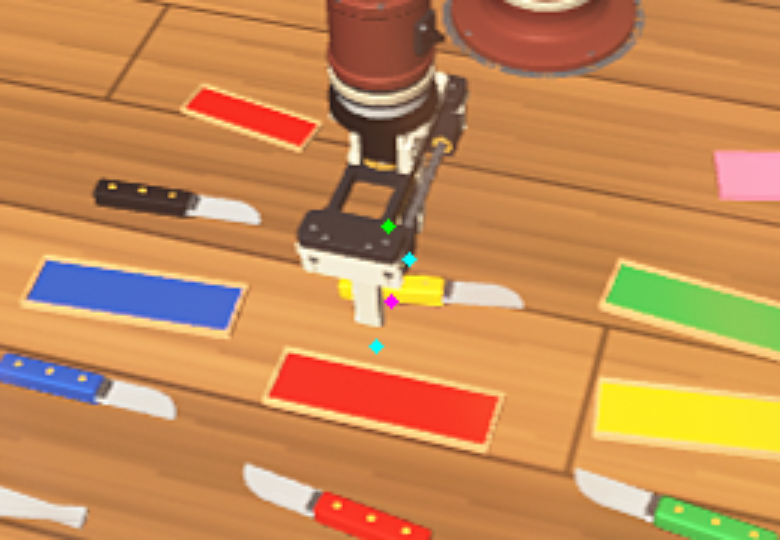

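View pics/wrist1.png

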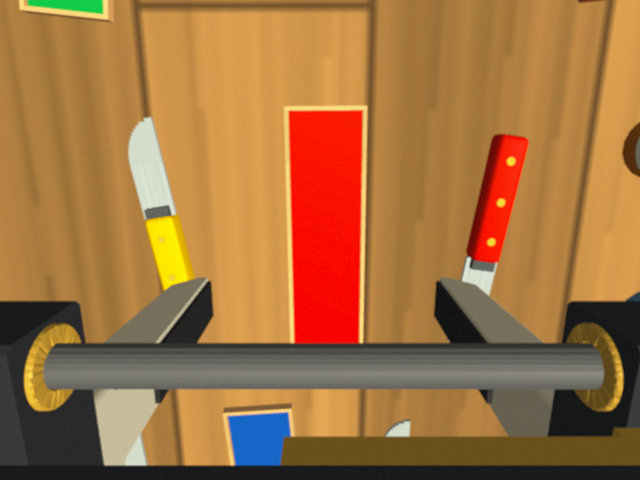

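The finger tip shows at (369,325) in the scene crop, while the reported pose predicts (376,346). The tips seem higher than reported, so I'll measure them with the depth images.

Run:
```python
from h import *
p=env.get_state()['eef_pos']
for n in("top","scene"):
    c=env.calibration(n); im,d=env.capture(n)
    v,u=np.mgrid[:480,:640]; q=np.c_[u.ravel(),v.ravel(),np.ones(u.size)]@np.linalg.inv(c["mtx"]).T*d.reshape(-1,1)
    X=(q-c["t"])@c["R"]; k=(d.ravel()>0)&(np.abs(X[:,:2]-p[:2]).max(1)<110)
    b=k&(X[:,2]<30)&(abs(X[:,0]-555)<20); print(n,'floor z',np.median(X[b,2]))
    k&=X[:,2]>60
    X=X[k]; print(len(X))
    for z in range(110,215,8):
        B=X[(X[:,2]>=z)&(X[:,2]<z+8)]
        if len(B): print(z,len(B),B.min(0).round(),B.max(0).round())
```

```text
top floor z 3.4579089849283653
4821
scene floor z 4.030622701078111
9413
158 6 [503.  11. 159.] [605.  15. 166.]
166 20 [501.  -4. 167.] [618.  16. 174.]
174 35 [498.  -2. 174.] [619.  16. 182.]
182 25 [505.  -1. 182.] [619.  15. 190.]
190 25 [507.  -4. 190.] [620.  15. 197.]
198 32 [508.  -3. 198.] [620.  15. 206.]
206 27 [507.  -2. 206.] [621.  16. 214.]
214 24 [497.  -2. 214.] [621.  15. 221.]
```

The open tips measure about 160 mm high while the TCP reads 128. The finger linkage may lower the tips as they shut, so I'll measure them shut.

Run:
```python
from h import *
env.close(25)
s=env.get_state();p=s['eef_pos'];print(s['time'],s['width'],p)
for n in("top","scene"):
    c=env.calibration(n); im,d=env.capture(n)
    v,u=np.mgrid[:480,:640]; q=np.c_[u.ravel(),v.ravel(),np.ones(u.size)]@np.linalg.inv(c["mtx"]).T*d.reshape(-1,1)
    X=(q-c["t"])@c["R"]; k=(d.ravel()>0)&(np.abs(X[:,:2]-p[:2]).max(1)<110)&(X[:,2]>60)
    X=X[k]
    for z in range(110,215,6):
        B=X[(X[:,2]>=z)&(X[:,2]<z+6)]
        if len(B): print(n,z,len(B),B.min(0).round(),B.max(0).round())
im[:]=im; cv2.imwrite("pics/shut.png",cv2.resize(im[160:320,220:400],None,fx=4,fy=3.7))
print(env.get_state()['eef_pos'])
```

```text
11.6917 0.005930695659070517 [555.321278     3.88129163 130.01068512]
top 170 3 [541.   8. 171.] [542.  12. 174.]
scene 164 1 [551.  15. 165.] [551.  15. 165.]
scene 170 4 [542.  15. 170.] [553.  16. 173.]
scene 176 2 [550.  15. 180.] [554.  16. 181.]
scene 182 2 [548.  15. 182.] [549.  15. 185.]
[555.30400437   3.89195186 129.99328892]
```

View pics/shut.png

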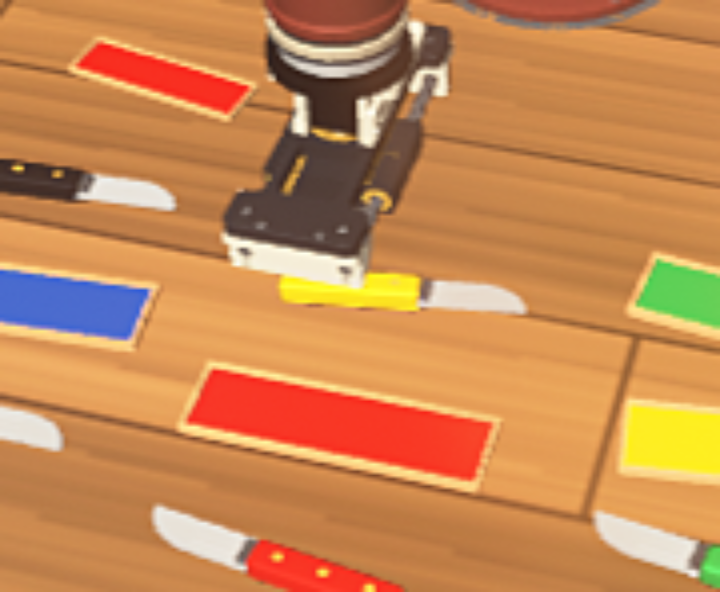

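Run:
```python
from h import *
def w(tag):
    s=env.get_state();p,R=s['eef_pos'],s['eef_rot']; c=env.calibration("wrist"); im,d=env.capture("wrist")
    v,u=np.mgrid[:480,:640]; q=np.c_[u.ravel(),v.ravel(),np.ones(u.size)]@np.linalg.inv(c["mtx"]).T*d.reshape(-1,1)
    X=(q-c["t"])@c["R"]; ok=d.ravel()>0
    red=ok&(im.reshape(-1,3)[:,2]>200)&(im.reshape(-1,3)[:,0]<40)&(im.reshape(-1,3)[:,1]<40)
    print(tag,s['time'],p.round(1),'low pts z',np.percentile(X[red,2],[2,50,98]).round(1),'nozero',ok.mean())
    L=(X-p)@R  # tool frame
    k=ok&(np.abs(L[:,0])<40)&(np.abs(L[:,1])<70)&(X[:,2]>60)
    for z in range(-95,30,8):
        B=L[k&(L[:,2]>=z)&(L[:,2]<z+8)]
        if len(B): print(z,len(B),B.min(0).round(),B.max(0).round())
    cv2.imwrite(f"pics/w_{tag}.png",im)
w("shut"); env.gripper_open(); w("open")
```

```text
shut 11.7917 [555.3   3.9 130. ] low pts z [ 1.8  3.4 19.9] nozero 0.9961295572916666
-95 105 [ -8.  -2. -94.] [ -2.   1. -91.]
-87 64 [  7.  -2. -86.] [  9.   0. -79.]
-79 132 [  7.  -3. -79.] [ 10.   2. -71.]
-71 162 [  7.  -4. -71.] [ 10.   2. -63.]
-63 331 [  7. -16. -63.] [ 10.  14. -55.]
-55 630 [  7. -16. -55.] [ 10.  14. -47.]
-47 506 [  7. -15. -47.] [ 10.  14. -39.]
-39 221 [  7. -12. -39.] [ 10.  11. -32.]
open 13.3167 [555.3   3.9 130. ] low pts z [ 1.9  3.4 19.9] nozero 0.9958854166666666
-95 759 [-10. -64. -95.] [ 10.  62. -87.]
-87 1542 [ -8. -64. -87.] [ 10.  62. -79.]
-79 1463 [  0. -63. -79.] [ 10.  62. -71.]
-71 1393 [ -4. -63. -71.] [ 10.  62. -63.]
-63 1356 [ -8. -62. -63.] [ 10.  61. -55.]
-55 1148 [ -8. -62. -55.] [ 10.  60. -47.]
-47 982 [ -8. -61. -47.] [ 10.  60. -39.]
-39 568 [ -8. -59. -39.] [ 10.  57. -31.]
-31 1 [  9. -52. -31.] [  9. -52. -31.]
```

View pics/w_shut.png

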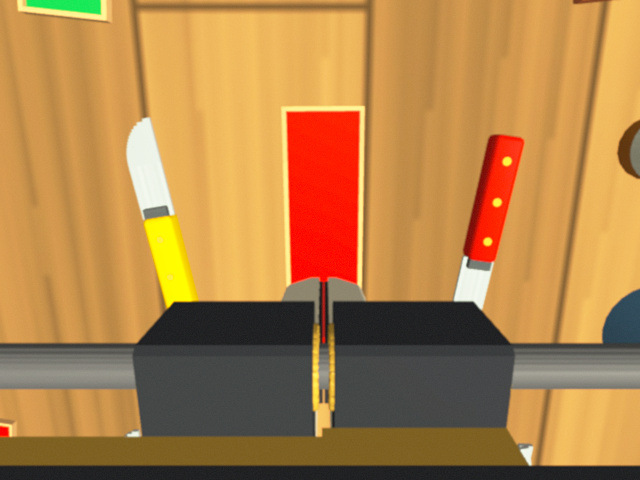

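The wrist depth settles it: the finger tips end about 32 mm short of the reported TCP, open and shut alike, and they are centred laterally. I'll command TCP heights 32 mm lower.

```bash
python3 - <<'E'
s=open('h.py').read()
s=s.replace("env.line_to([*g,30],250); env.line_to([*g,7],60)","env.line_to([*g,0],250); env.line_to([*g,7-32],60)")
s=s.replace("env.close(25); say('grip')","env.close(25); say('grip')\n    if env.get_state()['width']<.1: env.gripper_open(); env.line_to([*g,150],250); return print('MISS')")
s=s.replace("env.line_to([*p,30],250); env.line_to([*p,11.5],50)","env.line_to([*p,5],250); env.line_to([*p,11.5-32],50)")
open('h.py','w').write(s)
E
python3 - <<'E'
from h import *
job('red')
im,_=env.capture("scene"); cv2.imwrite("pics/red2s.png",im)
E
```

```text
red [680.9   0. ] [555.3   3.9] (np.float64(0.4129056594107236), -1)
down t15.3 [ 6.807e+02  1.000e-01 -2.540e+01] w1.001 g0.0 [-0.2  0.2 -0.4] j7 -0.49
grip t16.4 [680.6   0.  -25. ] w0.235 g25.0 [-0.7  0.4  0.3] j7 -0.49
up t17.2 [ 6.795e+02 -4.000e-01  1.483e+02] w0.233 g25.0 [-0.2 -0.7 -1.1] j7 -0.41
placed t19.1 [555.2   3.9 -20.7] w0.230 g25.0 [ 0.1  0.  -1.3] j7 -0.48
off t21.0 [554.2   3.5 129. ] w1.003 g0.0 [ 0.4  0.5 -0.7] j7 -0.36
```

View pics/red2s.png

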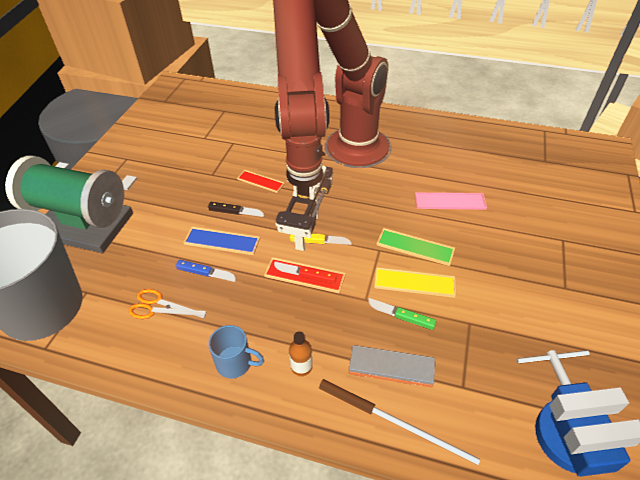

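The red knife now lies in the red tray, blade left (285,268) and handle right (320,274), about centred. Contact forces were under 2 N. Next, the other three.

Run:
```python
from h import *
for c in('yellow','green','blue'): job(c)
# move clear and look
q=[0.0]*7
s=env.get_state(); env.goto([150,-560,150],s['eef_rot']) if env.ik([150,-560,150],s['eef_rot']) is not None else print('no park')
im,_=env.capture("top"); np.save("end.npy",im); cv2.imwrite("pics/end.png",cv2.resize(im[120:360,140:480],None,fx=2.3,fy=2.3,interpolation=cv2.INTER_CUBIC))
im2,_=env.capture("scene"); np.save("ends.npy",im2); say('end')
```

```text
yellow [436.3 -14.7] [505.8 250.7] (np.float64(0.7129194300267807), 1)
down t22.9 [436.5 -14.7 -24.8] w0.997 g0.0 [-0.1  0.5  0.5] j7 -0.46
grip t24.0 [435.9 -14.8 -25. ] w0.236 g25.0 [0.1 0.1 0.4] j7 -0.46
up t24.9 [435.3 -15.  149.1] w0.235 g25.0 [-0.1  0.5 -1.1] j7 -0.19
placed t27.2 [505.7 250.8 -20.8] w0.235 g25.0 [-0.1 -0.5 -0.1] j7 -0.87
off t29.2 [505.1 249.8 128.9] w0.998 g0.0 [-0.1 -0.4 -0.4] j7 -0.74
green [613.2 258.7] [388.  260.9] (np.float64(1.0961749043444045), -1)
down t31.0 [613.  258.7 -25.3] w1.000 g0.0 [-0.8  0.5  0.3] j7 -0.93
grip t32.1 [612.9 258.7 -25. ] w0.238 g24.9 [ 0.5 -0.8  0.6] j7 -0.93
up t33.0 [612.2 257.7 148.4] w0.234 g24.9 [ 0.  -0.1 -0.9] j7 -0.84
placed t35.1 [387.8 261.  -20.7] w0.234 g24.9 [ 0.6  0.4 -1. ] j7 -1.28
off t37.1 [387.3 260.  129.1] w0.999 g0.0 [-0.7  1.   0.1] j7 -1.09
blue [ 616.6 -265.9] [ 503.4 -274.2] (np.float64(0.17934151876270735), 1)
down t40.5 [ 616.4 -265.8  -25.3] w0.998 g0.0 [-0.1 -0.4  0.5] j7 -0.03
grip t41.6 [ 616.4 -265.9  -25. ] w0.236 g25.0 [-0.5 -0.6  1.4] j7 -0.03
up t42.4 [ 615.3 -265.8  148.3] w0.236 g25.0 [ 0.6 -0.1 -2. ] j7 0.06
placed t44.2 [ 503.3 -274.1  -20.7] w0.232 g25.0 [ 0.3  0.6 -1.1] j7 0.04
off t46.2 [ 502.1 -274.1  128.8] w1.000 g0.0 [0.1 0.6 0.1] j7 0.17
end t48.0 [ 152.  -559.3  150.1] w1.002 g0.0 [ 0.5 -0.3  0.6] j7 0.98
```

View pics/end.png

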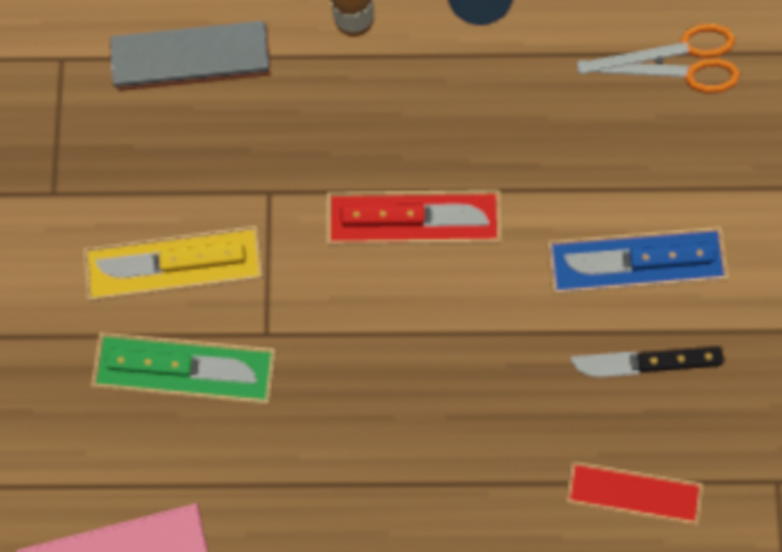

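All four knives lie lengthwise in the middle of their own trays: red (415,215), yellow (172,260), green (183,368) and blue (640,258). The black knife (648,362) and the scissors (660,60) are where they were, and the gripper is clear.

```bash
python3 -c "
from bench import env
print(env.sign_off())"
```

```text
the job is handed in; nothing more can be done
None
```

I handed the job in: the red, yellow, green and blue knives lie lengthwise in the middle of their own trays, the black knife and scissors were not moved, and the clock read 48 s.

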